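# Find the tin that rattles

### The arm

A 6-joint arm with a two-finger parallel gripper is mounted at the origin on a cart in front of the work surface, level with it; the furniture and walls round the work are solid. World frame = base frame: x ahead of the robot, y to its left, z up, the work surface at z = 0. Lengths are in m, angles in degrees, forces in N, time in s.
With the tool pointing down it reaches from about 0.35 to 0.875 m from the base axis. Payload 4.2 kg.
Tool frame: the origin (TCP) lies at the very end of the fingers, on their centre line; the grasp point (between the pads) lies 19 mm behind it (r.pinch_z is the z of the grasp point in the tool frame, in m); z points along the fingers, y is the line along which they close (so a half turn about z gives the same grasp; the last joint's range is limited). The gripper opens to 85 mm and grips with 20 to 120 N. Pads are 22 mm wide; open, the fingers measure 114 mm over their backs; the gripper's body (76 mm by 85 mm) begins 54 mm behind the grasp point. The pads swing forward as they close: fully open they stand 13 mm farther back than shut.
Start: joints at [91.593, 22.042, 0.453, 0, -68.411, -14.817], TCP at [0.143, 0.608, 0.2] pointing down, gripper open.
Joint ranges: [-179.83, 179.83], [-69.29, 118.12], [-61.27, 80.66], [-181.25, 117.63], [-171.15, -9.14], [-177.46, 177.46]. Speed limits (degrees/s): [159.86, 159.86, 180, 180, 180, 180].

### API

Orientations are given as a 3x3 rotation matrix whose columns are the frame's x, y, z axes.
In Python, from rig import r gives the robot as it stands.
- The arm moves only by the tool carry_out, never from a script. Its argument "steps" is one flat list of numbers, 7 for each row, row after row: the shift along the tool's x, y, z in mm, then the turn, a rotation vector about the tool's x, y, z in degrees, then the finger opening in mm, from 0 to 85.4. In form: [x, y, z, rx, ry, rz, gripper, x, y, z, rx, ry, rz, gripper, ...]. A call has 1 to 10 rows; each row shifts and turns the commanded pose from where the row before left it, along the tool's axes as they then stand; what a row does not reach is not made up. A row lasts 1/10 s, in which the tool goes at most 50 mm and 8.59 degrees, less where a joint would pass 70% of its speed; a pose out of reach is approached as far as the arm can. A call is refused whole if a number of a shift passes 50 or a number of a turn 8.59, either way. A call with a gripper value outside its range is refused whole. The fingers move at their own pace and stop on an object; "grip_force" is the grip in N (left out, the last holds). Time passes only in rows, so rows that do not move let the fingers close. It gives the time, the measured TCP pose, the force, the opening and the grip force at its end, in the units of the state.
- r.get_state(): the state, without advancing time (a new reading comes with each control period).
- r.capture(name): name is "scene" or "top"; returns a dict with "img" (384x512x3 uint8, blue, green, red), "fx", "fy", "cx", "cy" (pixels), "extrinsics" (4x4, takes a point from camera to world coordinates). Camera axes: x right, y down, z forward; pixel columns grow to the right and rows downward; lengths in m; the calibration is good to about 2 mm. A picture is of the moment at which its call begins. There is no depth.
- r.job_done(): hands the job in; it is judged then, once.
The state is a dict: "clock": time; "joint_pos": joint angles; "dq": joint speeds; "joint_torque": joint torques, N m; "ee_pos": TCP position; "tool_rot": TCP orientation; "force": force on the tool from outside, world axes, zero at the start; "moment": the same for the moment, N m; "opening": opening from 0.0 (shut) to 1.0 (fully open); "grip_force": force on a finger pad.
Only numpy, scipy, OpenCV 4.12 (cv2) and the standard library are available. Lean on these libraries where they do the work, as an engineer would, in place of code of your own. Each camera call takes 0.05 s, during which the arm holds its last target. There are 200 camera calls.

### The job

One of the three sealed steel tins in the beech rack holds the loose steel drinks-chilling cube; the other two are packed tight with tea. Go along the rack from left to right: lift each tin clear, rock it lengthwise a good 30 degrees, first far end down and then near end down, so that anything loose slides to and fro, feel for it, and put the tea tins back down in their own slots without disturbing the things around. Then hold the tin with the cube out over the middle of the chopping board, lid up and level, some 10 to 20 cm clear of the board, and finish still holding it there in the gripper.

Things in the scene. Friction and masses are not known exactly. Their poses are not given: they have to be found in the camera images.
- left_tin_centre (a point): centre of the left tin (seen from the robot), half-way up. Sealed plain steel tin, the three outwardly alike: 104 mm long (x, pointing away from the robot), 54 wide (y), 80 high (z up). The body is 66 high; above it the plug lid, fixed, is 14 high and 42 wide: grasp the body across its 54 mm. Each weighs 0.34 to 0.52 kg, at random, with its contents
- left_tin_bottom: inside bottom strip of the left tin, fixed in it; origin in the middle of its underside, axes as the tin's. A loose cube (steel, 32 mm, 0.19 to 0.29 kg) rests on this strip, slides once the tin is tipped 20 degrees, up to 31 mm either way of the middle, and stays there when the tin is level again; a tea packet stands beside the strip and does not shift
- left_slot (a point): middle of the floor of the rack's left slot, on which the left tin's underside stands (tin centre 40 mm above it); axes as the rack's
- middle_tin_centre (a point): centre of the middle tin (seen from the robot), half-way up. Sealed plain steel tin, the three outwardly alike: 104 mm long (x, pointing away from the robot), 54 wide (y), 80 high (z up). The body is 66 high; above it the plug lid, fixed, is 14 high and 42 wide: grasp the body across its 54 mm. Each weighs 0.34 to 0.52 kg, at random, with its contents
- middle_tin_bottom: inside bottom strip of the middle tin, fixed in it; origin in the middle of its underside, axes as the tin's. A loose cube (steel, 32 mm, 0.19 to 0.29 kg) rests on this strip, slides once the tin is tipped 20 degrees, up to 31 mm either way of the middle, and stays there when the tin is level again; a tea packet stands beside the strip and does not shift
- middle_slot (a point): middle of the floor of the rack's middle slot, on which the middle tin's underside stands (tin centre 40 mm above it); axes as the rack's
- right_tin_centre (a point): centre of the right tin (seen from the robot), half-way up. Sealed plain steel tin, the three outwardly alike: 104 mm long (x, pointing away from the robot), 54 wide (y), 80 high (z up). The body is 66 high; above it the plug lid, fixed, is 14 high and 42 wide: grasp the body across its 54 mm. Each weighs 0.34 to 0.52 kg, at random, with its contents
- right_tin_bottom: inside bottom strip of the right tin, fixed in it; origin in the middle of its underside, axes as the tin's. A loose cube (steel, 32 mm, 0.19 to 0.29 kg) rests on this strip, slides once the tin is tipped 20 degrees, up to 31 mm either way of the middle, and stays there when the tin is level again; a tea packet stands beside the strip and does not shift
- right_slot (a point): middle of the floor of the rack's right slot, on which the right tin's underside stands (tin centre 40 mm above it); axes as the rack's
- rack: beech rack, fixed, 136 mm deep (x, away from the robot), 286 mm wide (y, to the left), origin under its centre. Floor 10 mm thick; three slots side by side, 100 mm apart along y, each 110 x 60 mm (3 mm play on every side of a tin); front and back rails reach 34 mm above the worktop, the slats beside the slots 27 mm
- board: wooden chopping board, fixed, lying flat with nothing on it, 250 (x) x 360 (y) mm, 21 mm thick; origin at the centre of its underside, so its top is 21 mm above the origin
- salt_shaker: glass salt shaker with a metal cap, 44 mm wide, 90 mm high; loose bystander, origin at the centre of its underside
- espresso_cup: white espresso cup with a pattern, 60 x 83 x 52 mm; loose bystander, origin at the centre of its underside
- pepper_mill: wooden pepper mill, 58 mm wide, 170 mm high; loose bystander, origin at the centre of its underside
- teaspoon: teaspoon, 132 x 26 x 9 mm, lying; loose bystander, origin at the centre of its underside

How it is judged (in metres and radians):
On the way, in this order (a step that is already met when the one before it is completed fails the run):
1. the left tin, lifted clear of the rack, is rocked far end down by more than 23 degrees (z of left_tin_centre in the frame of rack above 0.1 m and angle between left_tin_centre's own x axis and vertical above 1.971 rad), for 0.1 s.
2. then the left tin is rocked near end down by more than 23 degrees (z of left_tin_centre in the frame of rack above 0.1 m and angle between left_tin_centre's own x axis and vertical below 1.171 rad), for 0.1 s.
3. the middle tin, lifted clear of the rack, is rocked far end down by more than 23 degrees (z of middle_tin_centre in the frame of rack above 0.1 m and angle between middle_tin_centre's own x axis and vertical above 1.971 rad), for 0.1 s.
4. then the middle tin is rocked near end down by more than 23 degrees (z of middle_tin_centre in the frame of rack above 0.1 m and angle between middle_tin_centre's own x axis and vertical below 1.171 rad), for 0.1 s.
5. the right tin, lifted clear of the rack, is rocked far end down by more than 23 degrees (z of right_tin_centre in the frame of rack above 0.1 m and angle between right_tin_centre's own x axis and vertical above 1.971 rad), for 0.1 s.
6. then the right tin is rocked near end down by more than 23 degrees (z of right_tin_centre in the frame of rack above 0.1 m and angle between right_tin_centre's own x axis and vertical below 1.171 rad), for 0.1 s.
At the end, for the whole second after the job is handed in: The tin with the loose cube is in the fingers, still, lid up within 12 degrees, its centre within 80 mm of the board's middle along each board axis, its underside 50 to 300 mm above the board; the other two stand fully down in their own slots, within 7 mm and upright within 3.4 degrees (((contact force between left_tin_bottom and anything else above 0.4 N and x of left_tin_centre in the frame of board between -0.08 and 0.08 m and y of left_tin_centre in the frame of board between -0.08 and 0.08 m and z of left_tin_centre in the frame of board between 0.111 and 0.361 m and angle between left_tin_centre's own z axis and vertical below 0.21 rad and linear speed of left_tin_bottom below 0.03 m/s and contact force between the fingers and left_tin above 2 N and distance between middle_tin_centre and middle_slot below 0.048 m and horizontal distance between middle_tin_centre and middle_slot below 0.007 m and angle between each of middle_tin_centre, right_tin_centre's own z axis and vertical below 0.06 rad and z of each of middle_tin_centre, right_tin_centre in the frame of rack below 0.054 m and distance between right_tin_centre and right_slot below 0.048 m and horizontal distance between right_tin_centre and right_slot below 0.007 m) or (contact force between middle_tin_bottom and anything else above 0.4 N and x of middle_tin_centre in the frame of board between -0.08 and 0.08 m and y of middle_tin_centre in the frame of board between -0.08 and 0.08 m and z of middle_tin_centre in the frame of board between 0.111 and 0.361 m and angle between middle_tin_centre's own z axis and vertical below 0.21 rad and linear speed of middle_tin_bottom below 0.03 m/s and contact force between the fingers and middle_tin above 2 N and distance between left_tin_centre and left_slot below 0.048 m and horizontal distance between left_tin_centre and left_slot below 0.007 m and angle between each of left_tin_centre, right_tin_centre's own z axis and vertical below 0.06 rad and z of each of left_tin_centre, right_tin_centre in the frame of rack below 0.054 m and distance between right_tin_centre and right_slot below 0.048 m and horizontal distance between right_tin_centre and right_slot below 0.007 m) or (contact force between right_tin_bottom and anything else above 0.4 N and x of right_tin_centre in the frame of board between -0.08 and 0.08 m and y of right_tin_centre in the frame of board between -0.08 and 0.08 m and z of right_tin_centre in the frame of board between 0.111 and 0.361 m and angle between right_tin_centre's own z axis and vertical below 0.21 rad and linear speed of right_tin_bottom below 0.03 m/s and contact force between the fingers and right_tin above 2 N and distance between left_tin_centre and left_slot below 0.048 m and horizontal distance between left_tin_centre and left_slot below 0.007 m and angle between each of left_tin_centre, middle_tin_centre's own z axis and vertical below 0.06 rad and z of each of left_tin_centre, middle_tin_centre in the frame of rack below 0.054 m and distance between middle_tin_centre and middle_slot below 0.048 m and horizontal distance between middle_tin_centre and middle_slot below 0.007 m))); the arm keeps its last pose, push and grip.
It fails at once if the salt shaker is pushed more than 30 mm (distance of salt_shaker from where it was at the start of the episode above 0.03 m).
It fails at once if the espresso cup is pushed more than 30 mm (distance of espresso_cup from where it was at the start of the episode above 0.03 m).
It fails at once if the pepper mill is pushed more than 30 mm (distance of pepper_mill from where it was at the start of the episode above 0.03 m).
It fails at once if the teaspoon is pushed more than 30 mm (distance of teaspoon from where it was at the start of the episode above 0.03 m).
It also fails if it takes over 72 s, if anything falls off the work surface, if the arm or the gripper's body presses on something with over 40 N, if the wrist force passes 120 N, or if a joint passes its speed limit or range.

## Working session

There is one attempt and no reset: what is moved stays moved. The work goes in short steps, Python scripts to look and compute and a tool call to move; the robot and the scene stay as the last step left them, time stands still between calls to the robot, and variables do not carry over. Pictures are saved under pics/ and viewed, at most 10 in all, crops included, and the job is handed in when it is done.

Besides the shell and the picture viewer there is one more tool, called after "Call:" as name(argument=value, ...) on one line, values as JSON. carry_out: Moves the arm, as the interface text tells. Its arguments: {"type":"object","properties":{"steps":{"type":"array","items":{"type":"number"}},"grip_force":{"type":"number"}},"required":["steps"]}

```bash
mkdir -p pics; ls
python3 - <<'E'
from rig import r
import cv2
s=r.get_state();print(s)
for n in("top","scene"):
    c=r.capture(n);cv2.imwrite(f"pics/{n}0.png",c["img"]);print(n,c["fx"],c["fy"],c["cx"],c["cy"],c["extrinsics"])
E
```

```text
pics
{'clock': 0.0, 'joint_pos': array([ 9.15929831e+01,  2.20894023e+01,  3.77825474e-01, -2.89136641e-02,
       -6.84119055e+01, -1.48180166e+01]), 'dq': array([-0.00555867,  0.02015561, -0.02050086, -0.01338449, -0.0838447 ,
        0.01326327]), 'joint_torque': array([ 1.03839304e-04, -3.92295456e+01,  1.88403153e+01,  4.18622822e+00,
       -4.56881564e-03, -4.75783082e-06]), 'ee_pos': array([0.14280525, 0.60777541, 0.19922284]), 'tool_rot': array([[ 9.73436450e-01, -2.28957006e-01, -4.09147468e-04],
       [-2.28957351e-01, -9.73434042e-01, -2.16734034e-03],
       [ 9.79496821e-05,  2.20344541e-03, -9.99997568e-01]]), 'force': array([0.03793494, 1.167815  , 0.23929001]), 'moment': array([ 0.0320899 , -0.02937948,  0.02676573]), 'grip_force': 0.0, 'opening': 1.0024378427747385}
top 402.31758452503465 402.31758452503465 260.3722130873076 191.21273676195682 [[ 0.02524768 -0.99749167  0.06612807  0.5338549 ]
 [-0.99954666 -0.02627432 -0.01470146  0.17057965]
 [ 0.01640206 -0.06572692 -0.99770283  0.97685306]
 [ 0.          0.          0.          1.        ]]
scene 438.4163462591841 438.4163462591841 253.99826242560985 194.23592558807624 [[-0.84928597 -0.39937958  0.34526699  0.23437048]
 [-0.52792601  0.63908756 -0.55933999  0.7284354 ]
 [ 0.00273313 -0.65731503 -0.75361096  0.86231552]
 [ 0.          0.          0.          1.        ]]
```

View pics/top0.png

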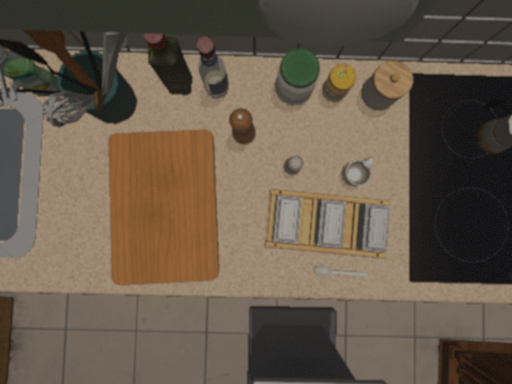

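View pics/scene0.png

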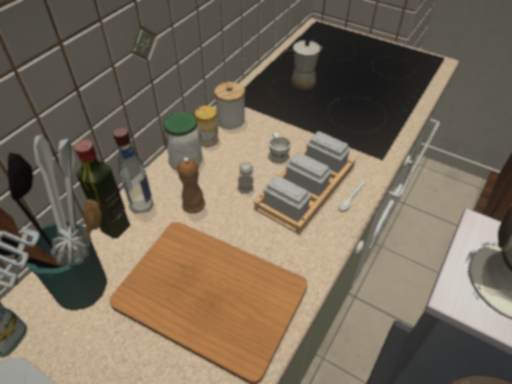

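The top view shows the board at cols 109–217, rows 130–284, and the rack at cols 266–390, rows 190–257. The tins are near (287,221), (331,224) and (374,228), the shaker at (293,164), the cup at (357,172), the mill at (241,122) and the spoon at (340,271). The scene view agrees. I'll enlarge the rack next.

Run:
```python
import cv2
i=cv2.imread("pics/top0.png")[180:270,258:398]
cv2.imwrite("pics/c1.png",cv2.resize(i,None,fx=5.5,fy=5.5,interpolation=cv2.INTER_CUBIC))
i=cv2.imread("pics/scene0.png")[120:235,245:365]
cv2.imwrite("pics/c2.png",cv2.resize(i,None,fx=5,fy=5,interpolation=cv2.INTER_CUBIC))
```

```text
(no output)
```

View pics/c1.png

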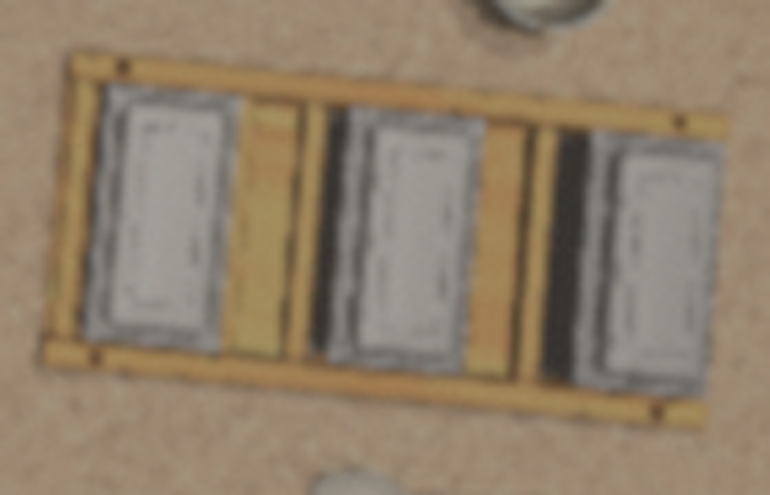

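View pics/c2.png

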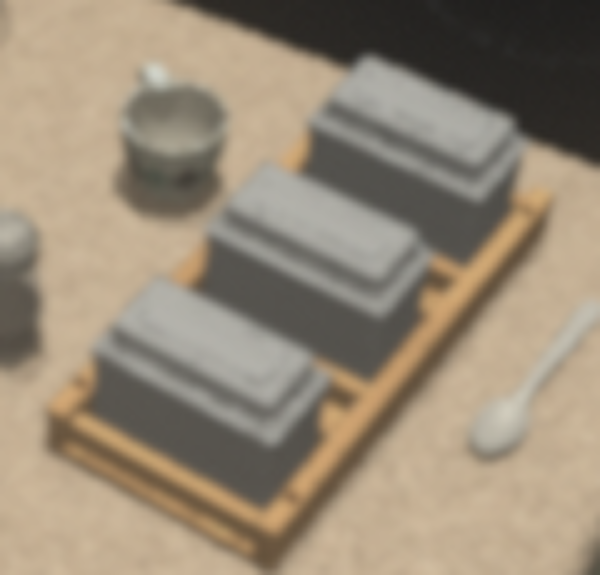

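```bash
cat > fit.py <<'E'
import numpy as np
from scipy.optimize import least_squares
from rig import r
def proj(c,P):
    E=c["extrinsics"];q=(np.asarray(P)-E[:3,3])@E[:3,:3]
    return np.c_[c["fx"]*q[:,0]/q[:,2]+c["cx"],c["fy"]*q[:,1]/q[:,2]+c["cy"]]
def fit(obs,x0):
    """obs: list of (cam, local pts Nx3, pix Nx2); returns x,y,yaw"""
    def f(p):
        R=np.array([[np.cos(p[2]),-np.sin(p[2]),0],[np.sin(p[2]),np.cos(p[2]),0],[0,0,1]])
        return np.concatenate([(proj(c,np.asarray(L)@R.T+[p[0],p[1],0])-u).ravel() for c,L,u in obs])
    s=least_squares(f,x0,loss="soft_l1");return s.x,f(s.x).round(1)
E
python3 - <<'E'
from fit import *
T=r.capture("top");S=r.capture("scene")
t=lambda a:(np.array(a)+.5)/5.5-.5+[258,180]
s=lambda a:(np.array(a)+.5)/5-.5+[245,120]
def box(l,w,z,keys):return [[{'f':1,'n':-1}[k[0]]*l/2,{'l':1,'r':-1}[k[1]]*w/2,z] for k in keys]
K=["fl","fr","nr","nl"]
p,e=fit([(T,box(.136,.286,.034,K),t([(72,52),(728,113),(705,430),(42,367)])),(S,box(.136,.286,.034,["nl","fl","nr"]),s([(268,525),(50,410),(550,198)]))],[.45,.05,0])
print("rack",p[:2].round(4),np.degrees(p[2]).round(2),e)
c,sn=np.cos(p[2]),np.sin(p[2])
for k in(1,0,-1):print("slot",(p[:2]+k*.1*np.array([-sn,c])).round(4))
for a,b in[(((105,85),(240,97),(218,352),(80,338)),((275,445),(92,350),(330,380))),(((350,108),(487,120),(463,373),(328,358)),((375,312),(207,228),(432,250))),(((590,130),(722,142),(705,397),(570,382)),((475,198),(308,118),(523,137)))]:
    q,e=fit([(T,box(.104,.054,.076,K),t(a)),(S,box(.104,.054,.076,["nl","fl","nr"]),s(b))],[.45,.05,0]);print("tin",q[:2].round(4),np.degrees(q[2]).round(2),e)
q,e=fit([(T,box(.25,.36,.021,K),np.array([(109,133),(213,130),(217,280),(111,284)]))],[.45,.4,0]);print("board",q,e)
q,e=fit([(T,box(.36,.25,.021,K),np.array([(109,133),(213,130),(217,280),(111,284)]))],[.45,.4,0]);print("board",q,e)
for n,u,z in[("salt",(293,164),.09),("cup",(357,172),.05),("mill",(241,120),.16),("spoon",(320,271),.005)]:
    E=T["extrinsics"];d=E[:3,:3]@[(u[0]-T["cx"])/T["fx"],(u[1]-T["cy"])/T["fy"],1];print(n,(E[:3,3]+d*(z-E[2,3])/d[2]).round(3))
E
```

```text
rack [ 0.526  -0.0035] -4.0 [-0.7 -0.8  0.7 -0.2  0.6  0.1 -0.7 -0.   1.6  2.6 -1.6 -0.4  1.3 -0.8]
slot [0.533  0.0962]
slot [ 0.526  -0.0035]
slot [ 0.519  -0.1033]
tin [0.5322 0.0968] -4.04 [ 0.2 -0.  -0.5  0.1 -0.6  0.1  0.4  0.4 -0.4  0.2 -0.5 -0.5  0.7 -1. ]
tin [ 0.5266 -0.004 ] -4.46 [ 0.6 -0.6 -0.5 -0.3 -0.3  0.   0.2  0.3  0.9  0.6 -1.  -0.6  0.6  0.3]
tin [ 0.5198 -0.1024] -3.96 [ 0.3 -0.4  0.1 -0.3 -0.2 -0.3  0.3  0.2  0.5  0.4 -0.8  0.2  0.8  0.9]
board [ 0.55641789  0.38710567 -0.26097907] [ -3.1   1.3  37.5  46.9   3.2  -1.3 -37.9 -48.7]
board [0.55662553 0.38688872 0.0607598 ] [-0.4 -0.7  0.4 -1.   0.7  0.7 -0.7  0.8]
salt [0.655 0.087 0.09 ]
cup [ 0.646 -0.067  0.05 ]
mill [0.734 0.202 0.16 ]
spoon [0.411 0.009 0.005]
```

Call:
carry_out(steps=[15,12,0,0,0,0,85,32,26.5,0,0,0,0,85,36,30,0,0,0,0,85,36,30,0,0,0,0,85,36,30,0,0,0,0,85,36,30,0,0,0,0,85,36,30,0,0,0,0,85,36,30,0,0,0,0,85,36,30,0,0,0,0,85,36,30,0,0,0,0,85], grip_force=90)

```text
clock: 1.2
ee_pos: [0.4061, 0.259, 0.2005]
tool_rot: [[0.974, -0.228, 0.0], [-0.228, -0.974, 0.0], [0.0, -0.0, -1.0]]
force: [-0.5, 0.9, -0.1]
opening: 0.993
grip_force: 0.0
```

Call:
carry_out(steps=[36,30,0,0,0,0,85,36,30,0,0,0,0,85,36,30,0,0,0,0,85,32,24,0,0,0,0,85,16,13,0,0,0,0,85,5,3,0,0,0,-4.6,85,0,0,0,0,0,-4.6,85,0,0,0,0,0,0,85,0,0,0,0,0,0,85])

```text
clock: 2.1
ee_pos: [0.5322, 0.0973, 0.2002]
tool_rot: [[0.997, -0.072, -0.0], [-0.072, -0.997, -0.0], [-0.0, 0.0, -1.0]]
force: [0.2, 0.9, 0.1]
opening: 0.993
grip_force: 0.0
```

Call:
carry_out(steps=[0,0,10,0,0,0,85,0,0,25,0,0,0,85,0,0,30,0,0,0,85,0,0,30,0,0,0,85,0,0,30,0,0,0,85,0,0,20,0,0,0,85,0,0,12,0,0,0,85,0,0,7,0,0,0,85,0,0,0,0,0,0,85])

```text
clock: 3.0
ee_pos: [0.5321, 0.0973, 0.0357]
tool_rot: [[0.998, -0.07, -0.001], [-0.07, -0.998, -0.001], [-0.001, 0.001, -1.0]]
force: [-0.6, -0.3, 0.6]
opening: 0.997
grip_force: 0.0
```

Call:
carry_out(steps=[0,0,0,0,0,0,60,0,0,0,0,0,0,50,0,0,0,0,0,0,40,0,0,0,0,0,0,40,0,0,0,0,0,0,40,0,0,0,0,0,0,40,0,0,0,0,0,0,40,0,0,0,0,0,0,40])

```text
clock: 3.8
ee_pos: [0.5329, 0.0968, 0.0385]
tool_rot: [[0.998, -0.07, 0.002], [-0.07, -0.998, -0.0], [0.002, 0.0, -1.0]]
force: [-3.1, -2.0, 8.2]
opening: 0.588
grip_force: 91.8
```

Call:
carry_out(steps=[0,0,-5,0,0,0,40,0,0,-10,0,0,0,40,0,0,-20,0,0,0,40,0,0,-30,0,0,0,40,0,0,-35,0,0,0,40,0,0,-35,0,0,0,40,0,0,-25,0,0,0,40,0,0,-10,0,0,0,40,0,0,0,0,0,0,40,0,0,0,0,0,0,40])

```text
clock: 4.8
ee_pos: [0.5311, 0.0971, 0.2046]
tool_rot: [[0.998, -0.071, -0.003], [-0.071, -0.998, -0.0], [-0.003, 0.001, -1.0]]
force: [-0.6, 0.6, -5.5]
opening: 0.588
grip_force: 94.3
```

Call:
carry_out(steps=[0,0,0,0,-3,0,40,0,0,0,0,-7,0,40,0,0,0,0,-8,0,40,0,0,0,0,-8,0,40,0,0,0,0,-5,0,40,0,0,0,0,0,0,40,0,0,0,0,0,0,40,0,0,0,0,0,0,40,0,0,0,0,0,0,40,0,0,0,0,0,0,40])

```text
clock: 5.8
ee_pos: [0.532, 0.0975, 0.2074]
tool_rot: [[0.856, -0.07, -0.512], [-0.059, -0.998, 0.036], [-0.513, -0.001, -0.858]]
force: [-0.1, 0.0, -4.1]
opening: 0.586
grip_force: 95.1
```

Call:
carry_out(steps=[0,0,0,0,5,0,40,0,0,0,0,8,0,40,0,0,0,0,8,0,40,0,0,0,0,7,0,40,0,0,0,0,3,0,40,0,0,0,0,0,0,40,0,0,0,0,0,0,40,0,0,0,0,0,0,40])

```text
clock: 6.6
ee_pos: [0.5328, 0.0974, 0.2063]
tool_rot: [[0.998, -0.071, -0.001], [-0.071, -0.998, 0.0], [-0.001, -0.0, -1.0]]
force: [0.2, -0.6, -4.6]
opening: 0.586
grip_force: 95.4
```

```bash
cat > feel.py <<'E'
from rig import r
import numpy as np
s=r.get_state();print(s["clock"],s["ee_pos"].round(4),"F",s["force"].round(2),"M",s["moment"].round(3),"tau",s["joint_torque"].round(3),"tilt",np.degrees(s["tool_rot"][2,0]).round(2),s["opening"],s["grip_force"])
E
python3 feel.py
```

```text
6.6 [0.5328 0.0974 0.2063] F [ 0.21 -0.57 -4.56] M [-0.002  0.01   0.001] tau [ 1.3400e-01 -3.4241e+01  1.9946e+01  4.6990e+00 -3.5000e-02  3.0000e-03] tilt -0.04 0.5860826490131538 95.35739567130804
```

Call:
carry_out(steps=[0,0,0,0,0,0,40,0,0,0,0,0,0,40])

```text
clock: 6.8
ee_pos: [0.5328, 0.0972, 0.2057]
tool_rot: [[0.997, -0.071, -0.001], [-0.071, -0.997, -0.0], [-0.001, 0.001, -1.0]]
force: [-0.6, 0.4, -3.7]
opening: 0.59
grip_force: 95.4
```

```bash
python3 feel.py
```

```text
6.8 [0.5328 0.0972 0.2057] F [-0.58  0.35 -3.67] M [0.046 0.021 0.029] tau [ 2.6000e-02 -3.3682e+01  2.0111e+01  4.7170e+00 -5.0000e-03  1.0000e-03] tilt -0.07 0.5901209835545539 95.36116104573011
```

Call:
carry_out(steps=[0,0,0,0,3,0,40,0,0,0,0,7,0,40,0,0,0,0,8,0,40,0,0,0,0,8,0,40,0,0,0,0,5,0,40,0,0,0,0,0,0,40,0,0,0,0,0,0,40,0,0,0,0,0,0,40,0,0,0,0,0,0,40,0,0,0,0,0,0,40])

```text
clock: 7.8
ee_pos: [0.5374, 0.0926, 0.209]
tool_rot: [[0.873, -0.081, 0.48], [-0.067, -0.997, -0.046], [0.482, 0.008, -0.876]]
force: [0.7, 0.7, -3.9]
opening: 0.586
grip_force: 95.5
```

Call:
carry_out(steps=[0,0,0,0,-5,0,40,0,0,0,0,-8,0,40,0,0,0,0,-8,0,40,0,0,0,0,-7,0,40,0,0,0,0,-3,0,40,0,0,0,0,0,0,40,0,0,0,0,0,0,40,0,0,0,0,0,0,40])

```text
clock: 8.6
ee_pos: [0.5371, 0.0889, 0.2089]
tool_rot: [[0.996, -0.085, -0.009], [-0.085, -0.996, -0.014], [-0.008, 0.015, -1.0]]
force: [-0.5, 0.1, -3.7]
opening: 0.585
grip_force: 95.4
```

```bash
python3 feel.py
```

```text
8.6 [0.5371 0.0889 0.2089] F [-0.46  0.11 -3.7 ] M [ 0.07  -0.033  0.011] tau [-1.2700e-01 -3.3402e+01  2.0297e+01  4.7710e+00 -1.3000e-02 -2.0000e-03] tilt -0.46 0.5849619375757941 95.42124398052692
```

Call:
carry_out(steps=[0,0,0,0,0,0,40,0,0,0,0,0,0,40])

```text
clock: 8.8
ee_pos: [0.5374, 0.089, 0.2095]
tool_rot: [[0.996, -0.085, -0.008], [-0.085, -0.996, -0.014], [-0.007, 0.014, -1.0]]
force: [0.3, -0.1, -3.5]
opening: 0.586
grip_force: 95.4
```

```bash
python3 feel.py
```

```text
8.8 [0.5374 0.089  0.2095] F [ 0.33 -0.11 -3.54] M [ 0.055 -0.033 -0.007] tau [-1.8000e-02 -3.3837e+01  2.0065e+01  4.7480e+00 -4.1000e-02 -1.0000e-03] tilt -0.41 0.5857582758700978 95.42307157069445
```

```bash
cat > avg.py <<'E'
from rig import r
import numpy as np
A=[]
for k in range(8):
    r.capture("top");s=r.get_state();A.append(np.r_[s["force"],s["moment"],s["joint_torque"][3:5]])
A=np.array(A);print(s["clock"],s["ee_pos"].round(4),A.mean(0).round(3),(A.std(0)).round(3));print(s["tool_rot"].round(4),s["joint_pos"].round(1))
E
python3 avg.py
```

```text
9.2 [0.538  0.089  0.2091] [-2.260e-01  4.100e-02 -3.875e+00  5.100e-02 -3.300e-02 -4.000e-03
  4.754e+00 -4.500e-02] [0.459 0.446 0.655 0.035 0.024 0.024 0.002 0.001]
[[ 0.9963 -0.0855 -0.009 ]
 [-0.0857 -0.9962 -0.0138]
 [-0.0078  0.0145 -0.9999]] [ 26.7  14.3  -9.7   0.5 -66.8  58.2]
```

```bash
cat > go.py <<'E'
import sys,numpy as np
from rig import r
from scipy.spatial.transform import Rotation as Ro
x,y,z,yaw=map(float,sys.argv[1:5]);s=r.get_state();R=s["tool_rot"]
c,n=np.cos(np.radians(yaw)),np.sin(np.radians(yaw));D=np.array([[c,n,0],[n,-c,0],[0,0,-1]])
print(s["clock"],s["ee_pos"].round(4),"rot first",Ro.from_matrix(R.T@D).as_rotvec(degrees=True).round(2),"then shift mm in target axes",(D.T@(np.array([x,y,z])-s["ee_pos"])*1000).round(1))
E
python3 go.py .5328 .0970 .2050 -4.05
```

```text
9.2 [0.538  0.089  0.2091] rot first [ 0.83  0.46 -0.86] then shift mm in target axes [-5.7 -7.7  4.1]
```

Correct the pose, rock far end down again and level it. Comparing at one pose will give a clean reading.

Call:
carry_out(steps=[0,0,0,0.8,0.4,-0.8,40,-5.7,-7.7,4,0,0,0,40,0,0,0,0,0,0,40,0,0,0,0,0,0,40])

```text
clock: 9.6
ee_pos: [0.5326, 0.0972, 0.2049]
tool_rot: [[0.997, -0.071, -0.001], [-0.071, -0.997, -0.001], [-0.001, 0.001, -1.0]]
force: [-0.2, 0.4, -4.2]
opening: 0.586
grip_force: 95.4
```

```bash
python3 avg.py
```

```text
10.0 [0.5329 0.0969 0.2051] [ 5.700e-02 -2.300e-02 -4.187e+00 -1.100e-02  1.000e-02 -4.000e-03
  4.701e+00 -4.000e-03] [0.359 0.529 0.427 0.03  0.031 0.02  0.013 0.004]
[[ 9.974e-01 -7.190e-02 -1.000e-03]
 [-7.190e-02 -9.974e-01 -5.000e-04]
 [-1.000e-03  5.000e-04 -1.000e+00]] [ 27.5  13.8 -10.8  -0.  -65.5  58.4]
```

Call:
carry_out(steps=[0,0,0,0,-4,0,40,0,0,0,0,-7,0,40,0,0,0,0,-8,0,40,0,0,0,0,-8,0,40,0,0,0,0,-5,0,40,0,0,0,0,0,0,40,0,0,0,0,0,0,40,0,0,0,0,0,0,40])

```text
clock: 10.8
ee_pos: [0.5328, 0.0971, 0.206]
tool_rot: [[0.847, -0.071, -0.527], [-0.061, -0.997, 0.038], [-0.528, 0.0, -0.849]]
force: [-0.3, -0.0, -4.0]
opening: 0.583
grip_force: 95.7
```

Call:
carry_out(steps=[0,0,0,0,5,0,40,0,0,0,0,8,0,40,0,0,0,0,8,0,40,0,0,0,0,7,0,40,0,0,0,0,4,0,40,0,0,0,0,0,0,40,0,0,0,0,0,0,40,0,0,0,0,0,0,40])

```text
clock: 11.6
ee_pos: [0.5332, 0.0972, 0.2057]
tool_rot: [[0.997, -0.072, -0.001], [-0.072, -0.997, 0.0], [-0.001, -0.0, -1.0]]
force: [0.2, 0.4, -3.7]
opening: 0.588
grip_force: 95.8
```

```bash
python3 avg.py
```

```text
12.0 [0.533  0.0969 0.2046] [-0.222  0.079 -4.254  0.01  -0.007  0.006  4.713 -0.01 ] [0.529 0.489 0.403 0.024 0.026 0.039 0.003 0.007]
[[ 9.974e-01 -7.210e-02 -1.900e-03]
 [-7.210e-02 -9.974e-01 -8.000e-04]
 [-1.800e-03  9.000e-04 -1.000e+00]] [ 27.5  13.8 -10.8  -0.  -65.5  58.4]
```

Call:
carry_out(steps=[0,0,10,0,0,0,40,0,0,22,0,0,0,40,0,0,30,0,0,0,40,0,0,30,0,0,0,40,0,0,20,0,0,0,40,0,0,13,0,0,0,40,0,0,10,0,0,0,40,0,0,10,0,0,0,40,0,0,10,0,0,0,40,0,0,8,0,0,0,40])

```text
clock: 13.0
ee_pos: [0.5328, 0.097, 0.0415]
tool_rot: [[0.997, -0.072, -0.001], [-0.072, -0.997, -0.0], [-0.001, 0.0, -1.0]]
force: [0.0, -0.2, -4.0]
opening: 0.586
grip_force: 95.8
```

Call:
carry_out(steps=[0,0,1.5,0,0,0,40,0,0,1.5,0,0,0,40,0,0,0.5,0,0,0,40,0,0,0,0,0,0,40])

```text
clock: 13.4
ee_pos: [0.533, 0.0971, 0.039]
tool_rot: [[0.997, -0.072, -0.0], [-0.072, -0.997, -0.0], [-0.0, 0.0, -1.0]]
force: [-0.3, -0.0, -4.2]
opening: 0.589
grip_force: 95.8
```

Call:
carry_out(steps=[0,0,0.7,0,0,0,40,0,0,0.7,0,0,0,40,0,0,0.6,0,0,0,40,0,0,0,0,0,0,40])

```text
clock: 13.8
ee_pos: [0.533, 0.0969, 0.0385]
tool_rot: [[0.997, -0.071, 0.0], [-0.071, -0.997, -0.0], [0.0, 0.0, -1.0]]
force: [-4.0, -0.9, 7.1]
opening: 0.587
grip_force: 97.9
```

Call:
carry_out(steps=[0,0,0,0,0,0,60,0,0,0,0,0,0,70,0,0,0,0,0,0,85,0,0,0,0,0,0,85,0,0,0,0,0,0,85,0,0,-10,0,0,0,85,0,0,-25,0,0,0,85,0,0,-35,0,0,0,85,0,0,-25,0,0,0,85,0,0,-5,0,0,0,85])

```text
clock: 14.8
ee_pos: [0.5351, 0.0978, 0.1409]
tool_rot: [[0.997, -0.071, 0.007], [-0.071, -0.997, 0.002], [0.006, -0.003, -1.0]]
force: [0.2, 0.1, -0.2]
opening: 1.0
grip_force: 0.0
```

Call:
carry_out(steps=[0,15,0,0,0,0,85,0,30,0,0,0,0,85,0,30,0,0,0,0,85,0,20,0,0,0,0,85,0,5,0,0,0,0,85,0,0,0,0,0,0,85,0,0,0,0,0,0,85])

```text
clock: 15.5
ee_pos: [0.5253, -0.0027, 0.1361]
tool_rot: [[0.997, -0.072, -0.002], [-0.072, -0.997, -0.001], [-0.002, 0.001, -1.0]]
force: [-0.8, 0.5, 0.5]
opening: 0.996
grip_force: 0.0
```

```bash
python3 go.py .5265 -.0035 .036 -4.05
python3 - <<'E'
from rig import r
import cv2
cv2.imwrite("pics/s1.png",cv2.resize(r.capture("scene")["img"][90:250,200:400],None,fx=3.5,fy=3.5,interpolation=cv2.INTER_CUBIC))
E
```

```text
15.5 [ 0.5253 -0.0027  0.1361] rot first [ 0.04  0.11 -0.07] then shift mm in target axes [  1.2   0.8 100.1]
```

View pics/s1.png

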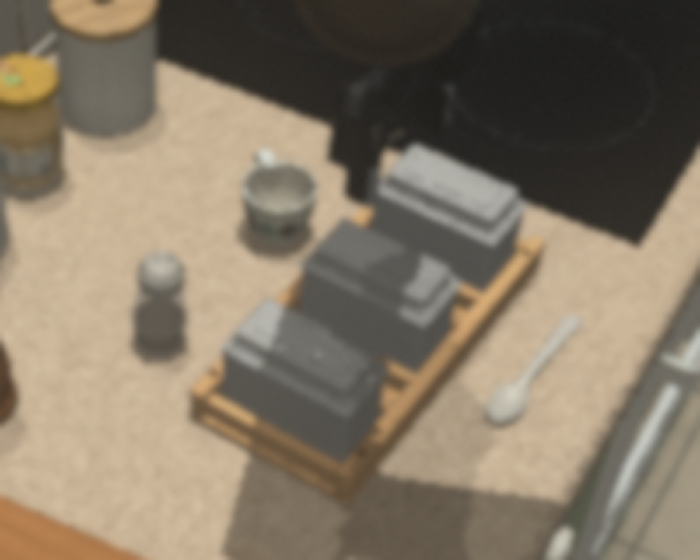

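The left tin stands seated at crop (300,375), the others are undisturbed and the shaker and cup haven't moved. I want to confirm where the fingers should project before descending.

Run:
```python
from fit import *
s=r.get_state();S=r.capture("scene")
p=s["ee_pos"];y=s["tool_rot"][:,1]
P=np.array([p,p+y*.05,p-y*.05,[.5266,-.004,.09],[.5266,-.004,.19]])
print((proj(S,P)-[200,90])*3.5)
```

```text
[[387.36277708 210.79445172]
 [424.07178985 171.41290129]
 [348.75449951 252.21353972]
 [380.51884752 256.48114789]
 [395.12001092 149.30198083]]
```

Call:
carry_out(steps=[1,0.5,10,0,0,0,85,0,0,22,0,0,0,85,0,0,28,0,0,0,85,0,0,20,0,0,0,85,0,0,12,0,0,0,85,0,0,7,0,0,0,85,0,0,0,0,0,0,85])

```text
clock: 16.3
ee_pos: [0.5261, -0.0033, 0.0368]
tool_rot: [[0.997, -0.071, -0.003], [-0.071, -0.997, -0.001], [-0.002, 0.001, -1.0]]
force: [-1.2, 0.4, 0.5]
opening: 0.997
grip_force: 0.0
```

Call:
carry_out(steps=[0,0,0,0,0,0,60,0,0,0,0,0,0,50,0,0,0,0,0,0,40,0,0,0,0,0,0,40,0,0,0,0,0,0,40,0,0,0,0,0,0,40,0,0,0,0,0,0,40,0,0,0,0,0,0,40])

```text
clock: 17.1
ee_pos: [0.5272, -0.0039, 0.0397]
tool_rot: [[0.997, -0.071, 0.001], [-0.071, -0.997, -0.001], [0.001, 0.001, -1.0]]
force: [-1.7, -1.8, 7.9]
opening: 0.578
grip_force: 91.6
```

Call:
carry_out(steps=[0,0,-5,0,0,0,40,0,0,-10,0,0,0,40,0,0,-20,0,0,0,40,0,0,-30,0,0,0,40,0,0,-35,0,0,0,40,0,0,-35,0,0,0,40,0,0,-25,0,0,0,40,0,0,-10,0,0,0,40,0,0,0,0,0,0,40,0,0,0,0,0,0,40])

```text
clock: 18.1
ee_pos: [0.5252, -0.0033, 0.2058]
tool_rot: [[0.997, -0.072, -0.005], [-0.072, -0.997, -0.0], [-0.005, 0.001, -1.0]]
force: [-0.3, 0.5, -5.9]
opening: 0.58
grip_force: 94.2
```

Call:
carry_out(steps=[0,0,0,0,-4,0,40,0,0,0,0,-7,0,40,0,0,0,0,-8,0,40,0,0,0,0,-8,0,40,0,0,0,0,-5,0,40,0,0,0,0,0,0,40,0,0,0,0,0,0,40,0,0,0,0,0,0,40])

```text
clock: 18.9
ee_pos: [0.5262, -0.0033, 0.2075]
tool_rot: [[0.846, -0.072, -0.529], [-0.061, -0.997, 0.037], [-0.53, 0.001, -0.848]]
force: [-0.7, -0.4, -4.4]
opening: 0.576
grip_force: 95.3
```

Call:
carry_out(steps=[0,0,0,0,5,0,40,0,0,0,0,8,0,40,0,0,0,0,8,0,40,0,0,0,0,7,0,40,0,0,0,0,4,0,40,0,0,0,0,0,0,40,0,0,0,0,0,0,40,0,0,0,0,0,0,40])

```text
clock: 19.7
ee_pos: [0.5268, -0.0032, 0.208]
tool_rot: [[0.997, -0.072, -0.001], [-0.072, -0.997, -0.0], [-0.001, 0.0, -1.0]]
force: [0.1, 0.2, -5.5]
opening: 0.578
grip_force: 95.1
```

```bash
python3 avg.py
```

```text
20.1 [ 0.5268 -0.0034  0.2072] [-2.170e-01 -3.700e-02 -4.995e+00 -7.000e-03  6.200e-02  4.000e-03
  4.843e+00  6.000e-02] [0.205 0.429 0.395 0.017 0.031 0.027 0.003 0.009]
[[ 9.974e-01 -7.200e-02 -1.900e-03]
 [-7.200e-02 -9.974e-01 -6.000e-04]
 [-1.900e-03  8.000e-04 -1.000e+00]] [ 17.3  12.2 -12.5   0.  -65.3  68.6]
```

Call:
carry_out(steps=[0,0,0,0,3,0,40,0,0,0,0,5,0,40,0,0,0,0,5,0,40,0,0,0,0,5,0,40,0,0,0,0,5,0,40,0,0,0,0,5,0,40,0,0,0,0,4,0,40,0,0,0,0,0,0,40,0,0,0,0,0,0,40,0,0,0,0,0,0,40])

```text
clock: 21.1
ee_pos: [0.5301, -0.0054, 0.2105]
tool_rot: [[0.851, -0.076, 0.52], [-0.064, -0.997, -0.042], [0.521, 0.003, -0.853]]
force: [0.1, -0.2, -5.3]
opening: 0.577
grip_force: 96.0
```

Call:
carry_out(steps=[0,0,0,0,-4,0,40,0,0,0,0,-5,0,40,0,0,0,0,-5,0,40,0,0,0,0,-5,0,40,0,0,0,0,-5,0,40,0,0,0,0,-5,0,40,0,0,0,0,-3,0,40,0,0,0,0,0,0,40,0,0,0,0,0,0,40,0,0,0,0,0,0,40])

```text
clock: 22.1
ee_pos: [0.529, -0.0069, 0.2097]
tool_rot: [[0.997, -0.077, -0.001], [-0.077, -0.997, -0.005], [-0.001, 0.005, -1.0]]
force: [-0.4, 0.3, -5.1]
opening: 0.57
grip_force: 95.7
```

```bash
python3 avg.py; python3 go.py .5264 -.0035 .205 -4.05
```

```text
22.5 [ 0.5291 -0.0073  0.2098] [ 0.12  -0.061 -4.982 -0.005 -0.075 -0.005  4.798 -0.075] [0.802 0.56  0.402 0.016 0.031 0.019 0.003 0.009]
[[ 9.97e-01 -7.75e-02 -1.40e-03]
 [-7.75e-02 -9.97e-01 -6.00e-03]
 [-9.00e-04  6.10e-03 -1.00e+00]] [ 17.   12.3 -12.2   0.3 -65.7  68.4]
22.5 [ 0.5291 -0.0073  0.2098] rot first [ 0.35  0.05 -0.39] then shift mm in target axes [-2.9 -3.6  4.8]
```

The middle tin holds the cube: the moment flips from +0.06 to -0.075 N m. I'll set it back in its slot for now and rock the right tin.

Call:
carry_out(steps=[0,0,0,0.35,0,-0.4,40,-2.6,-3.6,4.8,0,0,0,40,0,0,0,0,0,0,40,0,0,0,0,0,0,40])

```text
clock: 22.9
ee_pos: [0.5267, -0.0036, 0.2046]
tool_rot: [[0.998, -0.07, -0.002], [-0.07, -0.998, -0.0], [-0.002, 0.001, -1.0]]
force: [-0.1, -0.8, -5.1]
opening: 0.576
grip_force: 95.7
```

```bash
python3 go.py .5268 -.0036 .0445 -4.05
```

```text
22.9 [ 0.5267 -0.0036  0.2046] rot first [0.03 0.11 0.01] then shift mm in target axes [1.000e-01 0.000e+00 1.601e+02]
```

Call:
carry_out(steps=[0,0,10,0,0,0,40,0,0,22,0,0,0,40,0,0,30,0,0,0,40,0,0,30,0,0,0,40,0,0,20,0,0,0,40,0,0,13,0,0,0,40,0,0,10,0,0,0,40,0,0,10,0,0,0,40,0,0,10,0,0,0,40,0,0,5,0,0,0,40])

```text
clock: 23.9
ee_pos: [0.5264, -0.0037, 0.044]
tool_rot: [[0.997, -0.071, -0.002], [-0.071, -0.997, -0.0], [-0.002, 0.0, -1.0]]
force: [-0.0, -0.5, -5.1]
opening: 0.577
grip_force: 95.7
```

Call:
carry_out(steps=[0,0,2,0,0,0,40,0,0,1.5,0,0,0,40,0,0,1,0,0,0,40,0,0,1,0,0,0,40,0,0,1,0,0,0,40,0,0,0,0,0,0,40])

```text
clock: 24.5
ee_pos: [0.5285, -0.0037, 0.0399]
tool_rot: [[0.998, -0.07, 0.003], [-0.07, -0.998, -0.0], [0.003, -0.0, -1.0]]
force: [1.8, -2.5, 3.2]
opening: 0.576
grip_force: 98.0
```

Call:
carry_out(steps=[0,0,0,0,0,0,60,0,0,0,0,0,0,70,0,0,0,0,0,0,85,0,0,0,0,0,0,85,0,0,0,0,0,0,85,0,0,-10,0,0,0,85,0,0,-25,0,0,0,85,0,0,-35,0,0,0,85,0,0,-25,0,0,0,85,0,0,-5,0,0,0,85])

```text
clock: 25.5
ee_pos: [0.5291, -0.0032, 0.1426]
tool_rot: [[0.998, -0.07, 0.006], [-0.07, -0.998, 0.001], [0.006, -0.002, -1.0]]
force: [0.3, -0.2, 0.1]
opening: 0.989
grip_force: 0.0
```

Call:
carry_out(steps=[0,15,0,0,0,0,85,0,30,0,0,0,0,85,0,30,0,0,0,0,85,0,20,0,0,0,0,85,0,5,0,0,0,0,85,0,0,0,0,0,0,85,0,0,0,0,0,0,85])

```text
clock: 26.2
ee_pos: [0.5194, -0.1032, 0.1378]
tool_rot: [[0.997, -0.071, -0.003], [-0.071, -0.997, -0.0], [-0.003, 0.0, -1.0]]
force: [-0.5, 0.3, 0.1]
opening: 0.995
grip_force: 0.0
```

```bash
python3 go.py .5195 -.1030 .036 -4.05
python3 - <<'E'
from rig import r
import cv2
cv2.imwrite("pics/s2.png",cv2.resize(r.capture("scene")["img"][90:250,200:400],None,fx=3.5,fy=3.5,interpolation=cv2.INTER_CUBIC))
E
```

```text
26.2 [ 0.5194 -0.1032  0.1378] rot first [ 0.01  0.15 -0.01] then shift mm in target axes [ 1.000e-01 -2.000e-01  1.018e+02]
```

View pics/s2.png

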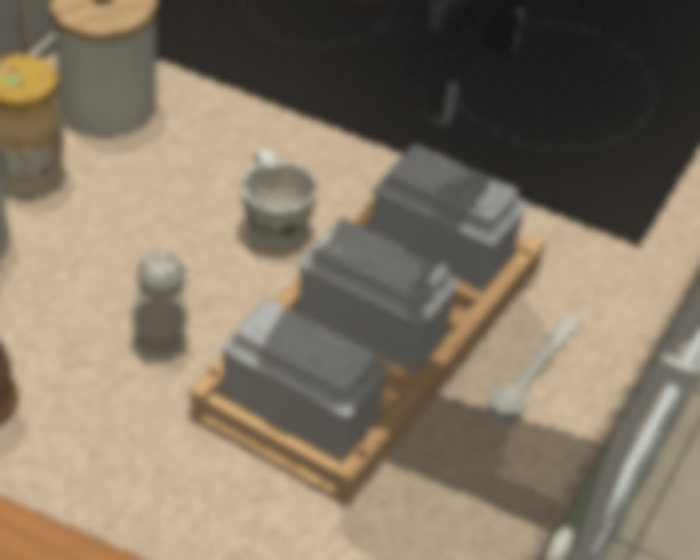

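Both handled tins are seated, with lids near (300,345) and (378,260). The right tin is untouched at (448,190) and the bystanders are in place. On to the right tin.

Call:
carry_out(steps=[0,0,10,0,0,0,85,0,0,23,0,0,0,85,0,0,29,0,0,0,85,0,0,20,0,0,0,85,0,0,12,0,0,0,85,0,0,7,0,0,0,85,0,0,0,0,0,0,85])

```text
clock: 26.95
ee_pos: [0.5193, -0.1031, 0.0366]
tool_rot: [[0.998, -0.07, -0.003], [-0.07, -0.998, -0.0], [-0.003, 0.0, -1.0]]
force: [1.0, -0.4, 0.3]
opening: 0.993
grip_force: 0.0
```

Call:
carry_out(steps=[0,0,0,0,0,0,60,0,0,0,0,0,0,50,0,0,0,0,0,0,40,0,0,0,0,0,0,40,0,0,0,0,0,0,40,0,0,0,0,0,0,40,0,0,0,0,0,0,40,0,0,0,0,0,0,40])

```text
clock: 27.75
ee_pos: [0.5205, -0.1039, 0.0395]
tool_rot: [[0.998, -0.07, 0.001], [-0.07, -0.998, -0.001], [0.001, 0.001, -1.0]]
force: [-1.6, -2.1, 7.2]
opening: 0.581
grip_force: 91.8
```

Call:
carry_out(steps=[0,0,-5,0,0,0,40,0,0,-10,0,0,0,40,0,0,-20,0,0,0,40,0,0,-30,0,0,0,40,0,0,-35,0,0,0,40,0,0,-35,0,0,0,40,0,0,-25,0,0,0,40,0,0,-10,0,0,0,40,0,0,0,0,0,0,40,0,0,0,0,0,0,40])

```text
clock: 28.75
ee_pos: [0.5185, -0.1031, 0.2057]
tool_rot: [[0.997, -0.071, -0.005], [-0.071, -0.997, 0.001], [-0.005, -0.0, -1.0]]
force: [-0.3, 0.0, -4.8]
opening: 0.581
grip_force: 94.0
```

Call:
carry_out(steps=[0,0,0,0,-4,0,40,0,0,0,0,-7,0,40,0,0,0,0,-8,0,40,0,0,0,0,-8,0,40,0,0,0,0,-5,0,40,0,0,0,0,0,0,40,0,0,0,0,0,0,40,0,0,0,0,0,0,40])

```text
clock: 29.55
ee_pos: [0.5195, -0.1034, 0.2075]
tool_rot: [[0.846, -0.071, -0.529], [-0.06, -0.998, 0.037], [-0.53, 0.0, -0.848]]
force: [0.3, 0.8, -3.6]
opening: 0.578
grip_force: 94.7
```

Call:
carry_out(steps=[0,0,0,0,5,0,40,0,0,0,0,8,0,40,0,0,0,0,8,0,40,0,0,0,0,7,0,40,0,0,0,0,4,0,40,0,0,0,0,0,0,40,0,0,0,0,0,0,40,0,0,0,0,0,0,40])

```text
clock: 30.35
ee_pos: [0.5201, -0.1033, 0.2077]
tool_rot: [[0.998, -0.071, -0.001], [-0.071, -0.998, -0.0], [-0.001, 0.0, -1.0]]
force: [1.0, 0.2, -3.6]
opening: 0.577
grip_force: 94.9
```

```bash
python3 avg.py
```

```text
30.75 [ 0.52   -0.1034  0.2069] [-0.094 -0.091 -4.144  0.007 -0.008 -0.017  4.688 -0.018] [0.648 0.389 0.308 0.033 0.012 0.037 0.005 0.008]
[[ 9.975e-01 -7.080e-02 -2.300e-03]
 [-7.080e-02 -9.975e-01 -2.000e-04]
 [-2.300e-03  4.000e-04 -1.000e+00]] [  6.3  12.6 -12.1  -0.  -65.4  79.6]
```

Call:
carry_out(steps=[0,0,0,0,3,0,40,0,0,0,0,5,0,40,0,0,0,0,5,0,40,0,0,0,0,5,0,40,0,0,0,0,5,0,40,0,0,0,0,5,0,40,0,0,0,0,4,0,40,0,0,0,0,0,0,40,0,0,0,0,0,0,40,0,0,0,0,0,0,40])

```text
clock: 31.75
ee_pos: [0.5221, -0.1032, 0.2092]
tool_rot: [[0.845, -0.071, 0.529], [-0.06, -0.997, -0.037], [0.531, -0.0, -0.847]]
force: [0.2, 0.6, -3.3]
opening: 0.58
grip_force: 95.0
```

Call:
carry_out(steps=[0,0,0,0,-4,0,40,0,0,0,0,-5,0,40,0,0,0,0,-5,0,40,0,0,0,0,-5,0,40,0,0,0,0,-5,0,40,0,0,0,0,-5,0,40,0,0,0,0,-3,0,40,0,0,0,0,0,0,40,0,0,0,0,0,0,40,0,0,0,0,0,0,40])

```text
clock: 32.75
ee_pos: [0.5199, -0.1031, 0.2075]
tool_rot: [[0.998, -0.07, -0.0], [-0.07, -0.998, 0.001], [-0.0, -0.001, -1.0]]
force: [-0.5, -0.6, -4.1]
opening: 0.576
grip_force: 94.9
```

```bash
python3 avg.py; python3 go.py .5197 -.1032 .205 -4.05
```

```text
33.15 [ 0.5197 -0.1033  0.2076] [-2.140e-01  9.300e-02 -3.833e+00 -1.100e-02 -1.600e-02 -9.000e-03
  4.677e+00  3.000e-03] [0.71  0.285 0.526 0.029 0.051 0.024 0.002 0.008]
[[ 9.975e-01 -7.060e-02 -9.000e-04]
 [-7.060e-02 -9.975e-01  0.000e+00]
 [-8.000e-04  1.000e-04 -1.000e+00]] [  6.3  12.5 -12.2  -0.  -65.4  79.7]
33.15 [ 0.5197 -0.1033  0.2076] rot first [0.   0.05 0.  ] then shift mm in target axes [ 0.  -0.1  2.6]
```

Call:
carry_out(steps=[0,0,10,0,0,0,40,0,0,25,0,0,0,40,0,0,30,0,0,0,40,0,0,30,0,0,0,40,0,0,20,0,0,0,40,0,0,13,0,0,0,40,0,0,10,0,0,0,40,0,0,10,0,0,0,40,0,0,10,0,0,0,40,0,0,5,0,0,0,40])

```text
clock: 34.15
ee_pos: [0.5192, -0.1034, 0.0435]
tool_rot: [[0.997, -0.071, -0.002], [-0.071, -0.997, -0.0], [-0.002, 0.0, -1.0]]
force: [-0.7, -0.0, -4.4]
opening: 0.581
grip_force: 94.9
```

Call:
carry_out(steps=[0,0,2,0,0,0,40,0,0,1.5,0,0,0,40,0,0,1,0,0,0,40,0,0,1,0,0,0,40,0,0,1,0,0,0,40,0,0,0,0,0,0,40])

```text
clock: 34.75
ee_pos: [0.52, -0.1035, 0.0395]
tool_rot: [[0.998, -0.07, -0.0], [-0.07, -0.998, -0.0], [0.0, 0.0, -1.0]]
force: [-2.4, 0.7, 5.5]
opening: 0.579
grip_force: 97.4
```

Seated at the same height as at pick-up. Release it, go back to the middle tin and grasp it.

Call:
carry_out(steps=[0,0,0,0,0,0,60,0,0,0,0,0,0,70,0,0,0,0,0,0,85,0,0,0,0,0,0,85,0,0,0,0,0,0,85,0,0,-10,0,0,0,85,0,0,-25,0,0,0,85,0,0,-35,0,0,0,85,0,0,-25,0,0,0,85,0,0,-5,0,0,0,85])

```text
clock: 35.75
ee_pos: [0.5221, -0.1035, 0.1421]
tool_rot: [[0.998, -0.07, 0.007], [-0.07, -0.998, -0.0], [0.007, -0.0, -1.0]]
force: [-0.5, 0.2, -0.2]
opening: 0.993
grip_force: 0.0
```

Call:
carry_out(steps=[0,-15,0,0,0,0,85,0,-30,0,0,0,0,85,0,-30,0,0,0,0,85,0,-20,0,0,0,0,85,0,-5,0,0,0,0,85,0,0,0,0,0,0,85,0,0,0,0,0,0,85])

```text
clock: 36.45
ee_pos: [0.5262, -0.0039, 0.1372]
tool_rot: [[0.997, -0.071, -0.003], [-0.071, -0.997, -0.0], [-0.003, 0.001, -1.0]]
force: [-0.9, 0.2, 0.3]
opening: 0.994
grip_force: 0.0
```

```bash
python3 go.py .5266 -.0035 .0366 -4.05
python3 - <<'E'
from rig import r
import cv2
cv2.imwrite("pics/s3.png",cv2.resize(r.capture("scene")["img"][90:250,200:400],None,fx=3.5,fy=3.5,interpolation=cv2.INTER_CUBIC))
E
```

```text
36.45 [ 0.5262 -0.0039  0.1372] rot first [ 0.04  0.17 -0.01] then shift mm in target axes [  0.4  -0.4 100.6]
```

View pics/s3.png

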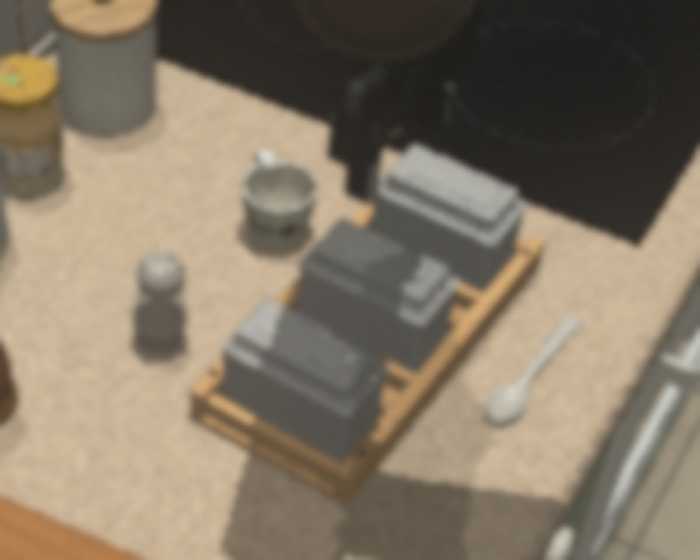

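All three tins are seated (lids near (300,345), (378,265) and (450,190)) and the shaker, cup and spoon are unmoved. Grasp the middle tin and lift it.

Call:
carry_out(steps=[0,0,10,0,0,0,85,0,0,22,0,0,0,85,0,0,28,0,0,0,85,0,0,20,0,0,0,85,0,0,13,0,0,0,85,0,0,7,0,0,0,85,0,0,0,0,0,0,85])

```text
clock: 37.2
ee_pos: [0.5257, -0.0043, 0.0366]
tool_rot: [[0.997, -0.072, -0.004], [-0.072, -0.997, -0.001], [-0.004, 0.001, -1.0]]
force: [-0.6, -0.4, 0.4]
opening: 0.995
grip_force: 0.0
```

Call:
carry_out(steps=[0,0,0,0,0,0,60,0,0,0,0,0,0,50,0,0,0,0,0,0,40,0,0,0,0,0,0,40,0,0,0,0,0,0,40,0,0,0,0,0,0,40,0,0,0,0,0,0,40,0,0,0,0,0,0,40])

```text
clock: 38.0
ee_pos: [0.5273, -0.004, 0.0398]
tool_rot: [[0.998, -0.07, 0.001], [-0.07, -0.998, -0.0], [0.001, 0.0, -1.0]]
force: [-1.6, -1.6, 6.7]
opening: 0.579
grip_force: 91.8
```

Call:
carry_out(steps=[0,0,-5,0,0,0,40,0,0,-10,0,0,0,40,0,0,-20,0,0,0,40,0,0,-30,0,0,0,40,0,0,-35,0,0,0,40,0,0,-35,0,0,0,40,0,0,-25,0,0,0,40,0,0,-10,0,0,0,40,0,0,0,0,0,0,40,0,0,0,0,0,0,40])

```text
clock: 39.0
ee_pos: [0.5255, -0.0036, 0.2061]
tool_rot: [[0.997, -0.071, -0.005], [-0.071, -0.997, 0.0], [-0.005, 0.0, -1.0]]
force: [0.9, -0.6, -5.5]
opening: 0.576
grip_force: 94.2
```

Call:
carry_out(steps=[0,-5,0,0,0,0,40,0,-12,0,0,0,0,40,0,-20,0,0,0,0,40,0,-25,0,0,0,0,40,0,-25,0,0,0,0,40,0,-25,0,0,0,0,40,0,-25,0,0,0,0,40,0,-25,0,0,0,0,40,0,-25,0,0,0,0,40,0,-25,0,0,0,0,40])

```text
clock: 40.0
ee_pos: [0.5413, 0.2097, 0.2066]
tool_rot: [[0.998, -0.07, -0.003], [-0.07, -0.998, -0.001], [-0.003, 0.001, -1.0]]
force: [-0.3, -0.7, -4.5]
opening: 0.574
grip_force: 94.2
```

Call:
carry_out(steps=[0,-25,0,0,0,0,40,0,-25,0,0,0,0,40,0,-25,0,0,0,0,40,0,-25,0,0,0,0,40,0,-25,0,0,0,0,40,0,-25,0,0,0,0,40,0,-17,0,0,0,0,40,0,-9,0,0,0,0,40,0,-4,0,0,0,0,40,0,0,0,0,0,0,40])

```text
clock: 41.0
ee_pos: [0.5544, 0.3873, 0.2073]
tool_rot: [[0.998, -0.071, -0.002], [-0.071, -0.998, -0.001], [-0.002, 0.001, -1.0]]
force: [-1.0, -0.7, -5.1]
opening: 0.574
grip_force: 94.2
```

Call:
carry_out(steps=[0,0,0,0,0,0,40,0,0,0,0,0,0,40,0,0,0,0,0,0,40,0,0,0,0,0,0,40,0,0,0,0,0,0,40])

```text
clock: 41.5
ee_pos: [0.5546, 0.3872, 0.2079]
tool_rot: [[0.997, -0.071, -0.001], [-0.071, -0.997, 0.0], [-0.001, 0.0, -1.0]]
force: [-0.6, 0.6, -5.3]
opening: 0.572
grip_force: 94.2
```

```bash
python3 avg.py
python3 - <<'E'
from rig import r
import cv2
cv2.imwrite("pics/s4.png",r.capture("scene")["img"])
E
```

```text
41.9 [0.5546 0.3874 0.2077] [-0.006 -0.106 -5.068 -0.026 -0.07  -0.016  4.986 -0.04 ] [0.274 0.432 0.424 0.026 0.039 0.017 0.001 0.   ]
[[ 9.975e-01 -7.050e-02 -1.400e-03]
 [-7.060e-02 -9.975e-01 -2.000e-04]
 [-1.400e-03  3.000e-04 -1.000e+00]] [ 48.6  26.9   9.3  -0.1 -72.4  37.4]
```

View pics/s4.png

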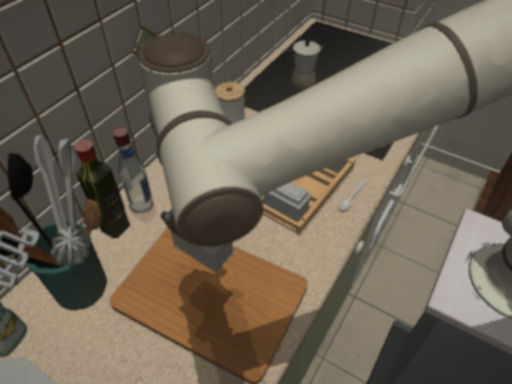

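The tin hangs level over the board at about (205,250), its shadow is mid-board, and the left tin is still seated in the rack at (287,198).

```bash
python3 -c "
from rig import r
print(r.job_done())"
```

```text
the job is handed in; nothing more can be done
None
```

The cube is in the middle tin: it is held level over the middle of the board, about 15 cm clear, both tea tins are back in their slots, and the job is handed in at about 42 s (the judge returned no verdict).

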